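# Pack mounting channels interlocked in the cradle and sort out the wrong widths

### The job

Pack the 50 mm wide aluminium channels in the blue cradle: lay the three open-up ones squarely in its three lanes, flat on the deck and centred lengthwise, and once all three lie there set every 50 mm open-down one squarely over the joint between two neighbours, so that its flanges drop into their troughs and it sits level. Put the look-alike channels of other widths (one or two lie across the cradle) in the off-white basket on the worktop, and leave the tape roll, the bottle and the glass dish where they are. Some of the channels may be missing today; let go of everything at the end.

Things in the scene. Friction and masses are not known exactly. Their poses are not given: they have to be found in the camera images.
- up_a: grey anodised aluminium channel with two dark slots in its web, 50 mm wide, lying open side up (web at the bottom, both flanges upright); 90 mm long, 40 mm high, walls 4 mm thick; origin at the centre of its underside (lowest plane), x along its length, y across its width, z up; about 0.12 kg. Belongs in a cradle lane
- up_b: grey anodised aluminium channel with two dark slots in its web, 50 mm wide, lying open side up (web at the bottom, both flanges upright); 90 mm long, 40 mm high, walls 4 mm thick; origin at the centre of its underside (lowest plane), x along its length, y across its width, z up; about 0.12 kg. Belongs in a cradle lane
- up_c: grey anodised aluminium channel with two dark slots in its web, 50 mm wide, lying open side up (web at the bottom, both flanges upright); 90 mm long, 40 mm high, walls 4 mm thick; origin at the centre of its underside (lowest plane), x along its length, y across its width, z up; about 0.12 kg. Belongs in a cradle lane
- down_a: grey anodised aluminium channel with two dark slots in its web, 50 mm wide, lying open side down (web on top, flanges pointing down, 42 mm clear between them); 90 mm long, 40 mm high, walls 4 mm thick; origin at the centre of its underside (lowest plane), x along its length, y across its width, z up; about 0.12 kg. May be absent. Belongs over a joint between two seated open-up channels
- down_b: grey anodised aluminium channel with two dark slots in its web, 50 mm wide, lying open side down (web on top, flanges pointing down, 42 mm clear between them); 90 mm long, 40 mm high, walls 4 mm thick; origin at the centre of its underside (lowest plane), x along its length, y across its width, z up; about 0.12 kg. May be absent. Belongs over a joint between two seated open-up channels
- wide_up: look-alike grey anodised aluminium channel with two dark slots in its web, 62 mm wide (wrong size), open side up, left lying across the cradle's ribs; 90 mm long, 40 mm high, walls 4 mm thick; origin at the centre of its underside (lowest plane), x along its length, y across its width, z up
- narrow_up: look-alike grey anodised aluminium channel with two dark slots in its web, 38 mm wide (wrong size), open side up, left lying across the cradle's ribs; 90 mm long, 40 mm high, walls 4 mm thick; origin at the centre of its underside (lowest plane), x along its length, y across its width, z up. May be absent
- narrow_down: look-alike grey anodised aluminium channel with two dark slots in its web, 38 mm wide (wrong size), open side down; 90 mm long, 40 mm high, walls 4 mm thick; origin at the centre of its underside (lowest plane), x along its length, y across its width, z up. May be absent
- cradle: blue plastic packing cradle fixed to the worktop, 100 x 232 mm (x by y), origin at the centre of its underside; deck top 6 mm above the worktop, on it four ribs 4 mm high that run along its x axis (two inner ones 22 mm wide, two outer ones 10 mm wide) and leave three lanes, each 56 mm wide and open at both ends, at 78 mm pitch along its y axis
- lane_1 (a point): centre of a lane on the deck's top (6 mm above the worktop); x along the lane, as the cradle's
- lane_2 (a point): centre of a lane on the deck's top (6 mm above the worktop); x along the lane, as the cradle's
- lane_3 (a point): centre of a lane on the deck's top (6 mm above the worktop); x along the lane, as the cradle's
- joint_1 (a point): point at deck height midway between lanes 1 and 2. With 50 mm channels in both lanes their neighbouring flanges stand 28 mm apart (36 mm over both), and a 50 mm open-down channel centred here straddles both flanges with about 3 mm play each side, its flange tips standing on their webs, its underside 4 mm above the deck; 28 mm stays clear between neighbouring channels of a layer for the fingers
- joint_2 (a point): point at deck height midway between lanes 2 and 3. With 50 mm channels in both lanes their neighbouring flanges stand 28 mm apart (36 mm over both), and a 50 mm open-down channel centred here straddles both flanges with about 3 mm play each side, its flange tips standing on their webs, its underside 4 mm above the deck; 28 mm stays clear between neighbouring channels of a layer for the fingers
- reject_basket: off-white perforated plastic basket fixed to the worktop, open on top, 261 x 212 mm (x by y) and 58 mm high over its rim, origin at the centre of its underside; its floor is 2 mm thick, and at the floor it is about 240 x 190 mm inside
- tape: roll of tan tape, 68 mm across and 19 mm high, a bystander; origin at the centre of its underside
- bottle: white screw-cap bottle, 48 mm across and 112 mm high, a bystander; origin at the centre of its underside. It stands between fixed equipment: a shaker carrying bottles, up to 0.30 m high, on the left (y over 0.18, x over 0.38), and a pump 0.12 m high behind the cradle (x over 0.68)
- petri_dish: clear shallow dish, 70 mm across and 16 mm high, a bystander; origin at the centre of its underside
Not all that is in view belongs to the job. What is shaped like the down_a but red is not meant.

How it is judged (in metres and radians):
On the way, in this order (a step that is already met when the one before it is completed fails the run):
1. all three 50 mm open-up channels lie flat in the lanes (((horizontal distance between up_a and lane_1 below 0.015 m and z of up_a in the frame of lane_1 between -0.002 and 0.0025 m) or (horizontal distance between up_a and lane_2 below 0.015 m and z of up_a in the frame of lane_2 between -0.002 and 0.0025 m) or (horizontal distance between up_a and lane_3 below 0.015 m and z of up_a in the frame of lane_3 between -0.002 and 0.0025 m)) and angle between each of up_a, up_b, up_c's own z axis and vertical below 0.05 rad and angle between the x axis of each of up_a, up_b, up_c and the x axis of cradle, either way round below 0.1 rad and linear speed of each of up_a, up_b, up_c below 0.02 m/s and ((horizontal distance between up_b and lane_1 below 0.015 m and z of up_b in the frame of lane_1 between -0.002 and 0.0025 m) or (horizontal distance between up_b and lane_2 below 0.015 m and z of up_b in the frame of lane_2 between -0.002 and 0.0025 m) or (horizontal distance between up_b and lane_3 below 0.015 m and z of up_b in the frame of lane_3 between -0.002 and 0.0025 m)) and ((horizontal distance between up_c and lane_1 below 0.015 m and z of up_c in the frame of lane_1 between -0.002 and 0.0025 m) or (horizontal distance between up_c and lane_2 below 0.015 m and z of up_c in the frame of lane_2 between -0.002 and 0.0025 m) or (horizontal distance between up_c and lane_3 below 0.015 m and z of up_c in the frame of lane_3 between -0.002 and 0.0025 m))), for 0.2 s.
2. every 50 mm open-down channel present straddles a joint, level, its flanges in the troughs (((horizontal distance between down_a and joint_1 below 0.015 m and z of down_a in the frame of joint_1 between 0.002 and 0.0075 m) or (horizontal distance between down_a and joint_2 below 0.015 m and z of down_a in the frame of joint_2 between 0.002 and 0.0075 m)) and angle between each of down_a, down_b's own z axis and vertical below 0.05 rad and angle between the x axis of each of down_a, down_b and the x axis of cradle, either way round below 0.1 rad and linear speed of each of down_a, down_b below 0.02 m/s and ((horizontal distance between down_b and joint_1 below 0.015 m and z of down_b in the frame of joint_1 between 0.002 and 0.0075 m) or (horizontal distance between down_b and joint_2 below 0.015 m and z of down_b in the frame of joint_2 between 0.002 and 0.0075 m))), for 0.2 s.
At the end, for the whole second after the job is handed in: Open-up 50 mm channels within 15 mm of a lane centre, underside within 2.5 mm of the deck; open-down ones present within 15 mm of a joint, underside 2 to 7.5 mm above the deck; all level within 0.05 rad, along the lanes within 0.1 rad; other widths in the basket, under 55 mm up; all at rest (all of step 1 and all of step 2 and x of wide_up in the frame of reject_basket between -0.125 and 0.125 m and y of wide_up in the frame of reject_basket between -0.1 and 0.1 m and z of each of wide_up, narrow_up, narrow_down in the frame of reject_basket below 0.055 m and linear speed of each of wide_up, narrow_up, narrow_down below 0.02 m/s and x of narrow_up in the frame of reject_basket between -0.125 and 0.125 m and y of narrow_up in the frame of reject_basket between -0.1 and 0.1 m and x of narrow_down in the frame of reject_basket between -0.125 and 0.125 m and y of narrow_down in the frame of reject_basket between -0.1 and 0.1 m); the robot touches nothing.
It fails at once if a bystander (tape roll, bottle or glass dish) is moved by more than 40 mm (distance of any of tape, bottle, petri_dish from where it was at the start of the episode above 0.04 m).
Of down_a, down_b only 1 to 2 are there at a start; the rules pass over those that are not, and their reading is None.
Of narrow_up, narrow_down only 1 to 2 are there at a start; the rules pass over those that are not, and their reading is None.
At some moment in a run one of up_a, up_b, up_c may be knocked a few centimetres aside while the robot is not near it.
Once in a run the grip may slacken for a moment while it holds something.
It also fails if it takes over 210 s, if anything falls off the work surface, if the arm or the gripper's body presses on something with over 40 N, if the wrist force passes 120 N, or if a joint passes its speed limit or range.

### The arm

A 7-joint arm with a two-finger parallel gripper is mounted at the origin on a cart in front of the work surface, level with it; the furniture and walls round the work are solid. World frame = base frame: x ahead of the robot, y to its left, z up, the work surface at z = 0. Lengths are in m, angles in degrees, forces in N, time in s.
With the tool pointing down it reaches from about 0.35 to 0.9 m from the base axis. Payload 8.1 kg.
Tool frame: the origin (TCP) lies at the centre of the arm's flange, where the gripper is bolted on; the fingertips stand 173 mm ahead of it and the grasp point (between the pads) lies 155 mm ahead of it; z points along the fingers, y is the direction in which the jaws open and shut (so a half turn about z gives the same grasp; the last joint's range is limited). The gripper opens to 85 mm and grips with 20 to 120 N. Pads are 22 mm wide; open, the fingers measure 114 mm over their backs; the gripper's body (76 mm by 85 mm) begins 54 mm behind the grasp point. The pads swing forward as they close: fully open they stand 13 mm farther back than shut.
Start: joints at [64.423, 24.895, 1.432, 90.138, -0.665, 64.973, -4.303], TCP at [0.211, -0.588, 0.405] pointing down, gripper open.
Joint ranges: [-149.89, 149.89], [-25.12, 119.58], [-72.63, 75.52], [4.76, 147.25], [-75.54, 255.54], [6.69, 114.76], [-157.13, 157.13]. Speed limits (degrees/s): [127.2, 127.2, 172.46, 172.46, 180, 180, 180].

### API

Orientations are given as [roll, pitch, yaw] about the fixed x, y, z axes, in that order (R = Rz(yaw) Ry(pitch) Rx(roll)).
In Python, from plant import ctrl, optics, job_done gives the robot as it stands.
- The arm moves only by the shell command python3 -m handwheel 'ROWS' [OPENING] [FORCE]. ROWS is text: rows parted by semicolons, each of 4 numbers parted by spaces: the shift along the tool's x, y, z in mm, then the turn about the tool's z in rad. A call has 1 to 20 rows; each row is the pose to reach, as a shift and turn from the pose commanded when the call began, along the tool's axes at that moment; what a row does not reach only later rows make up. A row lasts 1/8 s, in which the tool goes at most 62.5 mm and 10.7 degrees, less where a joint would pass 70% of its speed; a pose out of reach is approached as far as the arm can. A call with a gripper value outside its range is refused whole. OPENING is the gripper command: -1 is shut, 1 is fully open, values between are in proportion, set as the call begins (- or left out, the last holds). The fingers move at their own pace and stop on an object; FORCE is the grip in N (left out, the last holds). Time passes only in rows, so rows that repeat a pose let the fingers close. It gives the time, the measured TCP pose, the force and the opening at its end, in the units of the state.
- ctrl.observe(): the state, without advancing time (a new reading comes with each control period).
- optics.grab_frame(name): name is "scene" or "top" or "wrist"; returns a dict with "frame" (400x640x3 uint8, red, green, blue), "intrinsics" (3x3 intrinsics, pixels), "D" ([k1, k2, p1, p2, k3] as OpenCV has them; the pictures are not rectified), "R" (3x3) and "t" (3): a world point X has camera coordinates R X + t; the wrist camera has in their place "mount" (4x4, takes a point from camera to tool coordinates, whose origin is the TCP and whose axes are the flange's). Camera axes: x right, y down, z forward; pixel columns grow to the right and rows downward; lengths in m; the calibration is good to about 2 mm. A picture is of the moment at which its call begins: read the wrist's pose just before it. There is no depth.
- job_done(): hands the job in, once; it reports no verdict.
The state is a dict: "t": time; "qpos": joint angles; "joint_velocities": joint speeds; "joint_efforts": joint torques, N m; "tool_pos": TCP position; "tool_rot": TCP orientation; "contact_force": force on the tool from outside, world axes, zero at the start; "ft_torque": the same for the moment, N m; "finger_gap": opening from 0.0 (shut) to 1.0 (fully open).
Only numpy, scipy, OpenCV 4.12 (cv2) and the standard library are available. Lean on these libraries where they do the work, as an engineer would, in place of code of your own. Each camera call takes 0.05 s, during which the arm holds its last target. There are 200 camera calls.

## Working session

There is one attempt and no reset: what is moved stays moved. The work goes in short steps, Python scripts to look and compute and a shell command to move; the robot and the scene stay as the last step left them, time stands still between calls to the robot, and variables do not carry over. Pictures are saved under pics/ and viewed, about 12 in all and at most 16, crops included, and the job is handed in when it is done.

```bash
ls; mkdir -p pics
python3 - <<'E'
from plant import ctrl, optics
import cv2
print(ctrl.observe())
for n in("scene","top"):
    f=optics.grab_frame(n); cv2.imwrite(f"pics/{n}0.png",f["frame"][:,:,::-1])
    print(n,f["intrinsics"],f["D"],f["R"],f["t"])
f=optics.grab_frame("wrist");print(f["mount"],f["intrinsics"],f["D"])
E
```

```text
pics
{'t': 0.0, 'qpos': array([64.42354376, 24.93658955,  1.43094238, 90.18904541, -0.66426962,
       64.97459563, -4.30280887]), 'joint_velocities': array([ 0.01301647,  0.07039536,  0.04997508, -0.04315574,  0.03930878,
       -0.02324007,  0.01694007]), 'joint_efforts': array([-3.01755963e-04, -6.70463848e+01,  1.02540705e+00, -3.16208231e+01,
        1.55554118e-02,  1.25659921e-02,  1.56132182e-05]), 'tool_pos': array([ 0.21055128, -0.58821602,  0.40392466]), 'tool_rot': array([-1.79908484e+02,  8.69168550e-03,  1.96940872e+01]), 'contact_force': array([ 0.39138447, -0.7539305 , -0.17010539]), 'ft_torque': array([0.00946413, 0.04925878, 0.02564371]), 'finger_gap': 1.0040209331751888}
scene [[449.6529825    0.         323.15084297]
 [  0.         449.6529825  204.21031172]
 [  0.           0.           1.        ]] [-0.12995436  0.          0.          0.          0.        ] [[-0.67428512  0.73836146  0.01272549]
 [ 0.48928514  0.45959841 -0.74119454]
 [-0.5531181  -0.49355006 -0.67116966]] [ 0.50494512 -0.14797564  1.42877512]
top [[394.32515784   0.         321.64596022]
 [  0.         394.32515784 201.28751147]
 [  0.           0.           1.        ]] [-0.08794977  0.          0.          0.          0.        ] [[-0.00719341 -0.99996955  0.00302557]
 [-0.98452441  0.00655244 -0.17512497]
 [ 0.17509982 -0.0042385  -0.98454156]] [-0.18020627  0.56145304  0.94242925]
[[ 3.85976573e-04 -9.61469877e-01 -2.74910033e-01  7.05127523e-02]
 [ 9.99999865e-01  2.75566493e-04  4.40244533e-04 -2.17225329e-04]
 [-3.47525864e-04 -2.74910166e-01  9.61469854e-01  3.16915704e-02]
 [ 0.00000000e+00  0.00000000e+00  0.00000000e+00  1.00000000e+00]] [[275.5963161    0.         318.45586834]
 [  0.         275.5963161  195.66777283]
 [  0.           0.           1.        ]] [-0.02358464  0.          0.          0.          0.        ]
```

View pics/scene0.png

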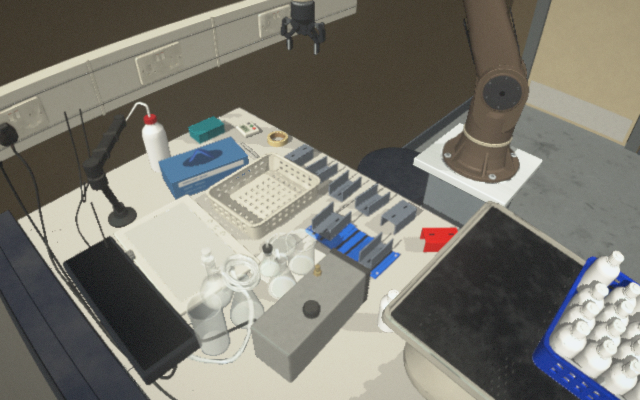

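View pics/top0.png

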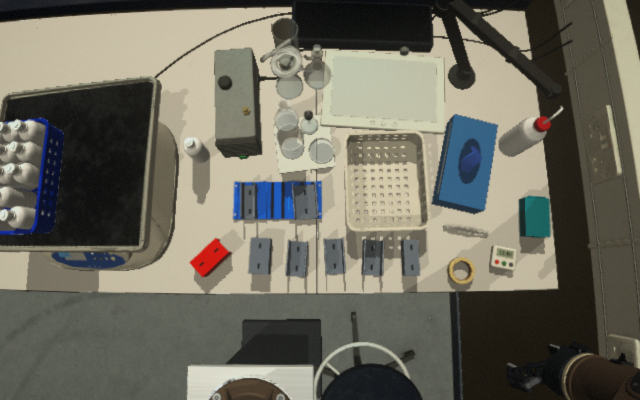

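```bash
cat > h.py <<'E'
from plant import ctrl, optics
import cv2, numpy as np
from scipy.spatial.transform import Rotation as Rn
def cam(name):
    s=ctrl.observe(); f=optics.grab_frame(name)
    if name=="wrist":
        M=np.array(f["mount"]); Rt=Rn.from_euler('xyz',s["tool_rot"],degrees=True).as_matrix()
        Rc=Rt@M[:3,:3]; c=Rt@M[:3,3]+s["tool_pos"]; R=Rc.T; t=-R@c
    else: R=np.array(f["R"]);t=np.array(f["t"])
    return dict(im=f["frame"][:,:,::-1].copy(),K=np.array(f["intrinsics"]),D=np.array(f["D"]),R=R,t=t)
def world(c,px,z):
    p=cv2.undistortPoints(np.array(px,float).reshape(-1,1,2),c["K"],c["D"]).reshape(-1,2)
    d=np.c_[p,np.ones(len(p))]@c["R"]; o=-c["R"].T@c["t"]
    return o+d*((z-o[2])/d[:,2])[:,None]
def pix(c,X):
    return cv2.projectPoints(np.array(X,float).reshape(-1,1,3),cv2.Rodrigues(c["R"])[0],c["t"],c["K"],c["D"])[0].reshape(-1,2)
# orthophoto at height z: rows go down with -x, columns right with -y; grid each 50mm
def ortho(c,x0,x1,y0,y1,z,s,grid=True):
    W=int((y1-y0)*s);H=int((x1-x0)*s)
    v,u=np.mgrid[:H,:W]; X=np.stack([x1-v/s,y1-u/s,np.full(u.shape,z)],-1)
    m=pix(c,X).reshape(H,W,2).astype(np.float32)
    im=cv2.remap(c["im"],m[...,0],m[...,1],cv2.INTER_CUBIC)
    if grid:
        for g in np.arange(-1,1.2,.05):
            for a,b,l in (((0,(x1-g)*s),(W,(x1-g)*s),0),(((y1-g)*s,0),((y1-g)*s,H),1)):
                cv2.line(im,tuple(int(round(q)) for q in a),tuple(int(round(q)) for q in b),(0,255,0) if abs(g)>.001 else (0,0,255),1)
                if (l==0 and x0<g<x1) or (l==1 and y0<g<y1):
                    cv2.putText(im,f"{g:.2f}",(2,int((x1-g)*s)-2) if l==0 else (int((y1-g)*s)+2,10),0,.35,(0,255,255),1)
    return im
E
python3 - <<'E'
from h import *
c=cam("top")
cv2.imwrite("pics/o1.png",ortho(c,.32,.62,-.32,.30,.04,1250))
im=ortho(c,.32,.62,-.32,.30,.04,1250); cv2.imwrite("pics/o1.png",im); print(im.shape)
E
```

```text
(375, 775, 3)
```

View pics/o1.png

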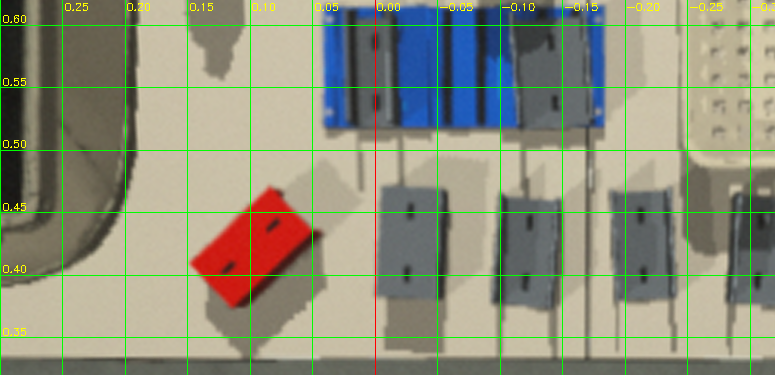

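```bash
cat >> h.py <<'E'
def go(x,y,z,yaw,s=None):
    s=s or ctrl.observe(); R=Rn.from_euler('xyz',s["tool_rot"],degrees=True).as_matrix()
    d=R.T@(np.array([x,y,z])-s["tool_pos"])*1000
    w=(yaw-s["tool_rot"][2]+90)%180-90
    print("t %.1f shift"%s["t"],d.round(1),"turn %.3f"%-np.radians(w),"gap %.3f"%s["finger_gap"],"F",s["contact_force"].round(1))
E
python3 -c "
from h import *
go(.5,-.2,.4,0)"
```

```text
t 0.2 shift [ 403.3 -268.1    4.4] turn 0.344 gap 1.000 F [-0.6 -0.3  0.1]
```

```bash
python3 -m handwheel '60 -40 0 0.05;120 -80 0 0.1;180 -120 0 0.15;240 -160 0 0.2;300 -200 0 0.25;360 -240 0 0.3;403 -268 4 0.344;403 -268 4 0.344;403 -268 4 0.344;403 -268 4 0.344;403 -268 4 0.344' 1 40
python3 - <<'E'
from h import *
print(ctrl.observe()["tool_pos"],ctrl.observe()["tool_rot"])
c=cam("wrist"); np.save("c1.npy",c,allow_pickle=True)
cv2.imwrite("pics/w1.png",ortho(c,.32,.64,-.50,.09,.04,1350))
E
```

```text
t: 1.58
tool_pos: [0.499, -0.2018, 0.4007]
tool_rot: [180.0, 0.0, -0.2]
contact_force: [0.6, 0.3, 0.5]
finger_gap: 1.001
[ 0.49895295 -0.20176065  0.40069614] [ 1.79966628e+02  2.28328411e-02 -1.61361588e-01]
```

View pics/w1.png

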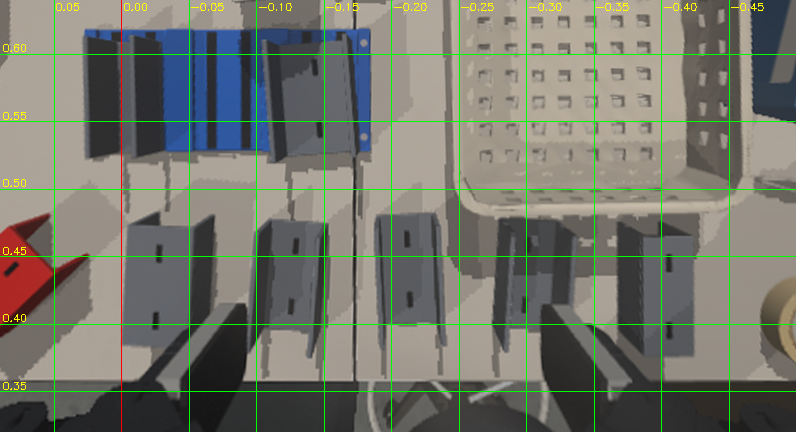

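Run:
```python
from h import *
c=np.load("c1.npy",allow_pickle=True).item()
a=ortho(c,.365,.485,-.25,.01,.04,3000,False); b=ortho(c,.365,.485,-.46,-.20,.04,3000,False)
for im,y1 in((a,.01),(b,-.20)):
    for k in range(0,26):
        x=int(k*30); cv2.line(im,(x,0),(x,6 if k%5 else 14),(0,255,0),1)
        if k%5==0: cv2.putText(im,f"{y1-k*.01:.2f}",(x,24),0,.35,(0,255,255))
cv2.imwrite("pics/w2.png",np.vstack([a[:300],b[:300]])[:600])
```

```text
(no output)
```

View pics/w2.png

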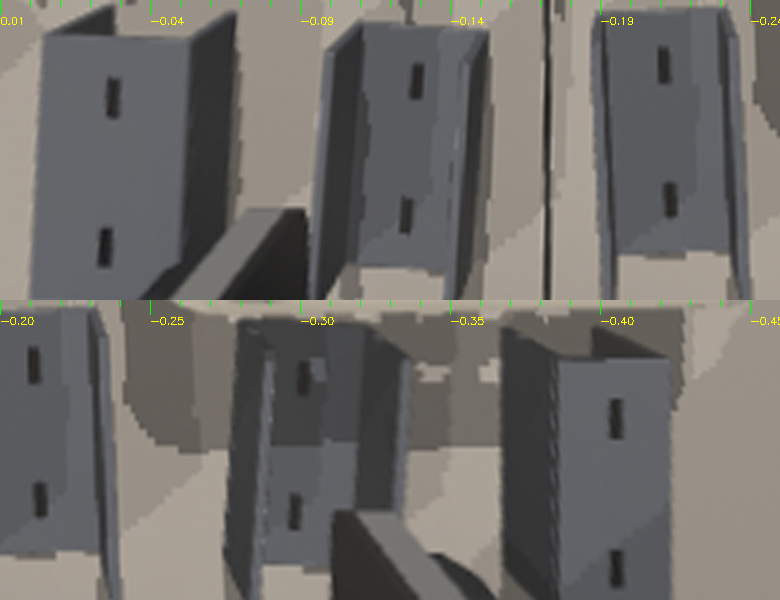

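```bash
python3 -m handwheel '10 -40 25 0;20 -80 50 0;31 -122 70 0;31 -122 70 0;31 -122 70 0;31 -122 70 0'
python3 - <<'E'
from h import *
c=cam("wrist"); np.save("c2.npy",c,allow_pickle=True)
a=ortho(c,.505,.635,-.20,.05,.006,3000,True); b=ortho(c,.505,.635,-.20,.05,.050,3000,True)
print(a.shape)
cv2.imwrite("pics/w3.png",np.vstack([a,b])[:,:750][:780:]);
cv2.imwrite("pics/w3.png",cv2.resize(np.vstack([a,b]),(577,600),interpolation=cv2.INTER_AREA))
cv2.imwrite("pics/w3a.png",cv2.resize(a,(800,416)))
E
```

```text
t: 2.38
tool_pos: [0.5307, -0.0801, 0.3312]
tool_rot: [180.0, -0.0, -0.2]
contact_force: [-0.1, 0.2, -0.3]
finger_gap: 1.002
(390, 750, 3)
```

View pics/w3.png

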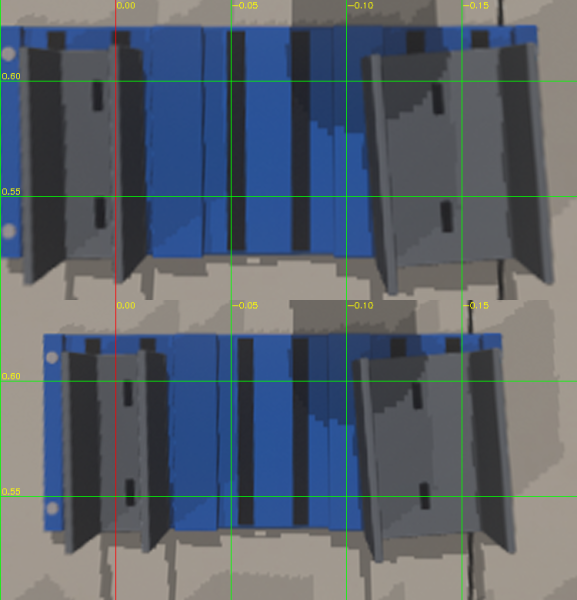

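Run:
```python
from h import *
c=cam("top")
print(world(c,[(345,180),(428,180),(387,130),(387,231)],.058).round(3))
go(.568,-.139,.188,5)
```

```text
[[ 0.613 -0.243  0.058]
 [ 0.612 -0.454  0.058]
 [ 0.745 -0.355  0.058]
 [ 0.483 -0.345  0.058]]
t 2.5 shift [ 37.3  59.1 143.3] turn -0.090 gap 1.005 F [-0.1 -0.6 -0.1]
```

```bash
python3 -m handwheel '19 30 0 -.045;37 59 0 -.09;37 59 30 -.09;37 59 60 -.09;37 59 90 -.09;37 59 115 -.09;37 59 130 -.09;37 59 140 -.09;37 59 143 -.09;37 59 143 -.09;37 59 143 -.09' 1 40; python3 -m handwheel '0 0 0 0;0 0 0 0;0 0 0 0;0 0 0 0;0 0 0 0;0 0 0 0' -1 40; python3 -c "
from h import *
go(.675,-.35,.35,0)"
```

```text
t: 3.85
tool_pos: [0.5681, -0.1374, 0.1884]
tool_rot: [180.0, -0.1, 5.1]
contact_force: [-0.3, -0.5, 0.6]
finger_gap: 0.997
t: 4.6
tool_pos: [0.568, -0.1375, 0.1883]
tool_rot: [180.0, -0.0, 5.1]
contact_force: [-1.3, -0.5, 5.4]
finger_gap: 0.721
t 4.6 shift [  87.7  221.3 -161.5] turn 0.090 gap 0.721 F [-1.3 -0.5  5.4]
```

```bash
python3 -m handwheel '0 0 -20 0;0 0 -60 0;0 0 -100 0;25 45 -110 .03;45 90 -110 .06;65 140 -110 .09;80 185 -110 .09;88 215 -110 .09;88 221 -110 .09;88 221 -110 .09;88 221 -70 .09;88 221 -40 .09;88 221 -15 .09;88 221 0 .09;88 221 4 .09;88 221 4 .09;88 221 4 .09'; python3 -m handwheel '0 0 0 0;0 0 0 0;0 0 0 0;0 0 0 0' 1;  python3 -m handwheel '0 0 -40 0;0 0 -90 0;0 0 -120 0;0 0 -120 0'
python3 - <<'E'
from h import *
c=cam("wrist"); cv2.imwrite("pics/b1.png",c["im"])
go(.57,.003,.30,0);go(.57,.003,.185,0)
E
```

```text
t: 6.72
tool_pos: [0.6757, -0.3497, 0.185]
tool_rot: [180.0, -0.1, -0.0]
contact_force: [0.1, 0.1, -0.6]
finger_gap: 0.719
t: 7.22
tool_pos: [0.6752, -0.3496, 0.1838]
tool_rot: [180.0, -0.0, -0.0]
contact_force: [-0.6, -0.3, 0.3]
finger_gap: 0.999
t: 7.72
tool_pos: [0.6761, -0.3499, 0.3074]
tool_rot: [179.9, -0.3, -0.0]
contact_force: [0.3, 0.1, -0.7]
finger_gap: 1.002
t 7.8 shift [-105.6 -352.6    4.4] turn -0.000 gap 0.998 F [ 0.9  0.1 -0.7]
t 7.8 shift [-105.8 -352.7  119.4] turn -0.000 gap 0.998 F [ 0.9  0.1 -0.7]
```

View pics/b1.png

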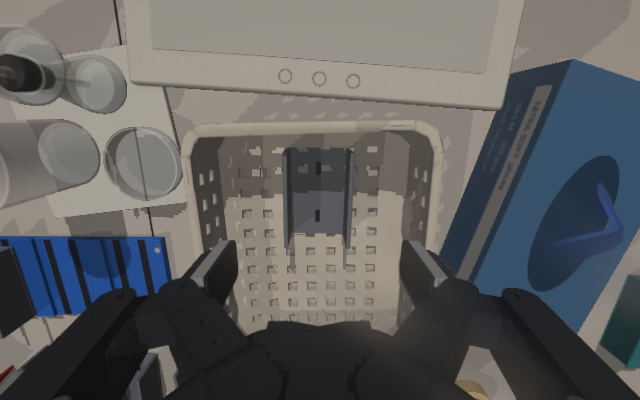

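```bash
python3 -m handwheel '-50 0 0 0;-105 -30 0 0;-105 -90 0 0;-105 -150 0 0;-105 -210 0 0;-105 -270 0 0;-105 -325 0 0;-105 -352 0 0;-105 -352 0 0;-105 -352 0 0' .6
python3 - <<'E'
from h import *
c=cam("wrist"); 
a=ortho(c,.505,.635,-.08,.06,.046,4000,True)
cv2.imwrite("pics/n1.png",a)
E
```

```text
t: 9.02
tool_pos: [0.57, 0.0015, 0.3028]
tool_rot: [180.0, 0.1, -0.1]
contact_force: [0.4, -0.3, 0.8]
finger_gap: 0.8
```

View pics/n1.png

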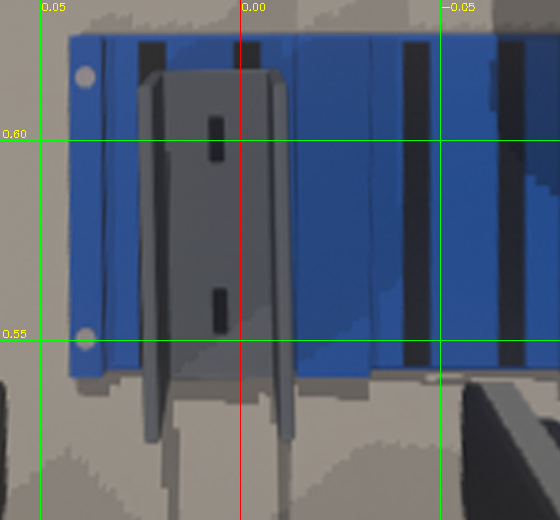

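```bash
python3 -m handwheel '0 -4 30 -.02;0 -4 60 -.02;0 -4 90 -.02;0 -4 105 -.02;0 -4 115 -.02;0 -4 115 -.02;0 -4 115 -.02' .6 40; python3 -m handwheel '0 0 0 0;0 0 0 0;0 0 0 0;0 0 0 0;0 0 0 0;0 0 0 0' -1 40; python3 -c "
from h import *
go(.55,-.30,.30,0)"
```

```text
t: 9.95
tool_pos: [0.5708, 0.0064, 0.1895]
tool_rot: [-180.0, -0.1, 1.1]
contact_force: [0.3, 0.5, 0.6]
finger_gap: 0.802
t: 10.7
tool_pos: [0.5706, 0.0066, 0.1894]
tool_rot: [-180.0, -0.1, 1.1]
contact_force: [-0.2, -0.3, 6.3]
finger_gap: 0.44
t 10.7 shift [ -26.5  306.1 -110.6] turn 0.020 gap 0.440 F [-0.2 -0.3  6.3]
```

```bash
python3 -m handwheel '0 0 -20 0;0 0 -60 0;0 0 -100 0;-5 50 -110 .01;-10 110 -110 .02;-20 170 -110 .02;-26 230 -110 .02;-26 285 -110 .02;-26 306 -110 .02;-26 306 -110 .02;-26 306 -70 .02;-26 306 -40 .02;-26 306 -15 .02;-26 306 -2 .02;-26 306 2 .02;-26 306 2 .02;-26 306 2 .02'; python3 -m handwheel '0 0 0 0;0 0 0 0;0 0 0 0' .5;  python3 -m handwheel '0 0 -40 0;0 0 -90 0;0 0 -120 0;0 0 -120 0'
python3 - <<'E'
from h import *
go(.42,-.405,.30,0)
E
```

```text
t: 12.82
tool_pos: [0.5508, -0.3001, 0.1877]
tool_rot: [180.0, -0.1, -0.0]
contact_force: [-0.7, -0.5, -1.6]
finger_gap: 0.433
t: 13.2
tool_pos: [0.5504, -0.3001, 0.1869]
tool_rot: [180.0, -0.0, -0.0]
contact_force: [0.1, -0.8, 1.3]
finger_gap: 0.75
t: 13.7
tool_pos: [0.5512, -0.3004, 0.3096]
tool_rot: [179.9, -0.3, -0.0]
contact_force: [-0.0, -0.5, -0.4]
finger_gap: 0.748
t 13.7 shift [-131.1  104.7    9.2] turn -0.000 gap 0.748 F [-0.  -0.5 -0.4]
```

```bash
python3 -m handwheel '-40 30 0 0;-85 70 5 0;-125 100 9 0;-131 104 9 0;-131 104 9 0;-131 104 45 0;-131 104 80 0;-131 104 110 0;-131 104 122 0;-131 104 127 0;-131 104 127 0;-131 104 127 0' .5; python3 -m handwheel '0 0 0 0;0 0 0 0;0 0 0 0;0 0 0 0;0 0 0 0;0 0 0 0' -1 40; python3 -c "
from h import *
go(.55,-.39,.30,0)"
```

```text
t: 15.2
tool_pos: [0.4198, -0.4042, 0.1807]
tool_rot: [179.9, -0.1, -0.0]
contact_force: [0.2, 0.5, -0.0]
finger_gap: 0.75
t: 15.95
tool_pos: [0.4195, -0.4042, 0.1805]
tool_rot: [180.0, -0.0, -0.0]
contact_force: [-0.8, 0.7, 6.7]
finger_gap: 0.436
t 15.9 shift [ 130.6  -14.2 -119.4] turn -0.001 gap 0.436 F [-0.8  0.7  6.7]
```

```bash
python3 -m handwheel '0 0 -20 0;0 0 -60 0;0 0 -105 0;30 -5 -115 0;75 -10 -115 0;115 -14 -115 0;131 -14 -115 0;131 -14 -115 0;131 -14 -75 0;131 -14 -40 0;131 -14 -18 0;131 -14 -7 0;131 -14 -5 0;131 -14 -5 0'; python3 -m handwheel '0 0 0 0;0 0 0 0;0 0 0 0' .5;  python3 -m handwheel '0 0 -40 0;0 0 -90 0;0 0 -120 0;0 0 -120 0'
python3 - <<'E'
from h import *
go(.43,-.30,.33,0)
E
```

```text
t: 17.7
tool_pos: [0.5503, -0.3905, 0.1857]
tool_rot: [180.0, -0.1, -0.0]
contact_force: [0.4, 0.5, -1.7]
finger_gap: 0.435
t: 18.08
tool_pos: [0.5505, -0.39, 0.1851]
tool_rot: [180.0, -0.0, -0.0]
contact_force: [-0.5, 0.3, -0.3]
finger_gap: 0.753
t: 18.58
tool_pos: [0.5511, -0.3904, 0.308]
tool_rot: [179.8, -0.3, -0.0]
contact_force: [-0.2, 0.4, -0.6]
finger_gap: 0.748
t 18.6 shift [-121.1  -90.3  -22.8] turn -0.000 gap 0.748 F [-0.2  0.4 -0.6]
```

```bash
python3 -m handwheel '-40 -50 -12 0;-80 -100 -22 0;-120 -150 -32 0;-151 -178 -42 0;-151 -178 -42 0;-151 -178 -42 0;-151 -178 -42 0'
python3 - <<'E'
from h import *
c=cam("wrist"); np.save("c3.npy",c,allow_pickle=True)
cv2.imwrite("pics/r1.png",ortho(c,.36,.50,-.35,.0,.04,2250))
go(.42,-.215,.32,0)
E
```

```text
t: 19.45
tool_pos: [0.4, -0.2126, 0.3462]
tool_rot: [-180.0, 0.0, -0.1]
contact_force: [0.4, 0.5, 0.0]
finger_gap: 0.75
t 19.5 shift [20.1  2.4 26.2] turn -0.001 gap 0.750 F [-0.7 -0.4 -0.5]
```

View pics/r1.png

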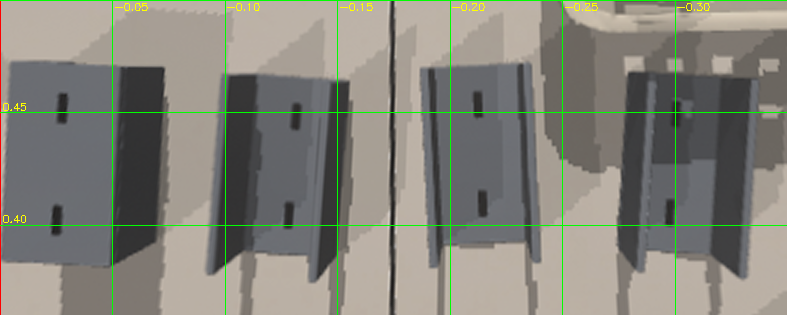

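```bash
python3 -m handwheel '26 1 40 -.05;26 1 80 -.05;26 1 120 -.05;26 1 150 -.05;26 1 160 -.05;26 1 165 -.05;26 1 165 -.05;26 1 165 -.05' .5; python3 -m handwheel '0 0 0 0;0 0 0 0;0 0 0 0;0 0 0 0;0 0 0 0;0 0 0 0' -1 50; python3 -c "
from h import *
go(.5735,-.0665,.187,0)"
```

```text
t: 20.5
tool_pos: [0.4258, -0.2132, 0.1826]
tool_rot: [180.0, -0.1, 2.8]
contact_force: [-0.3, 0.6, 0.4]
finger_gap: 0.745
t: 21.25
tool_pos: [0.4257, -0.2131, 0.1826]
tool_rot: [180.0, -0.1, 2.8]
contact_force: [-1.2, 0.2, 6.6]
finger_gap: 0.577
t 21.2 shift [ 154.9 -139.1   -4.3] turn 0.050 gap 0.577 F [-1.2  0.2  6.6]
```

```bash
python3 -m handwheel '0 0 -20 0;0 0 -50 0;0 0 -80 0;40 -35 -80 .02;80 -70 -80 .04;120 -105 -80 .05;150 -135 -80 .05;155 -139 -80 .05;155 -139 -80 .05;155 -139 -60 .05;155 -139 -40 .05;155 -139 -22 .05;155 -139 -12 .05;155 -139 -8 .05;155 -139 -6 .05;155 -139 -6 .05'; python3 -c "
from h import *
go(.5735,-.0665,.1886,0)"
```

```text
t: 23.25
tool_pos: [0.5734, -0.0666, 0.1887]
tool_rot: [180.0, -0.0, -0.0]
contact_force: [-3.3, -1.1, 4.1]
finger_gap: 0.578
t 23.2 shift [ 0.1 -0.1  0.1] turn -0.000 gap 0.578 F [-3.3 -1.1  4.1]
```

```bash
python3 -m handwheel '0 0 0 0;0 0 0 0;0 0 0 0' .45;  python3 -m handwheel '0 0 -30 0;0 0 -70 0;0 0 -120 0;0 0 -120 0'
python3 - <<'E'
from h import *
go(.4215,-.1197,.30,-3.9);go(.4215,-.1197,.1825,-3.9)
E
```

```text
t: 23.62
tool_pos: [0.5734, -0.0664, 0.1878]
tool_rot: [180.0, -0.0, -0.0]
contact_force: [-0.3, -0.1, 0.1]
finger_gap: 0.732
t: 24.12
tool_pos: [0.5747, -0.0664, 0.3117]
tool_rot: [180.0, -0.4, -0.0]
contact_force: [-0.5, -0.1, 0.0]
finger_gap: 0.724
t 24.1 shift [-153.3   53.4   10.6] turn 0.068 gap 0.724 F [-0.5 -0.1  0. ]
t 24.1 shift [-154.2   53.3  128.1] turn 0.068 gap 0.724 F [-0.5 -0.1  0. ]
```

```bash
cat >> h.py <<'E'
def diff(name,boxes):
    a=cv2.imread("pics/top0.png").astype(int); b=cam("top")["im"]; cv2.imwrite(name,b)
    for (u0,u1,v0,v1) in boxes:
        print((u0,u1),"changed px",int((np.abs(a[v0:v1,u0:u1]-b[v0:v1,u0:u1]).max(-1)>40).sum()))
E
python3 -c "
from h import *
diff('pics/t1.png',[(280,314,235,282),(355,390,232,280),(244,278,232,280)])"
```

```text
(280, 314) changed px 46
(355, 390) changed px 59
(244, 278) changed px 1114
```

```bash
python3 -m handwheel '-50 18 0 .02;-100 36 3 .05;-150 52 7 .068;-153 53 7 .068;-153 53 7 .068;-153 53 50 .068;-153 53 90 .068;-153 53 115 .068;-153 53 122 .068;-153 53 125 .068;-153 53 125 .068;-153 53 125 .068' .5; python3 -m handwheel '0 0 0 0;0 0 0 0;0 0 0 0;0 0 0 0;0 0 0 0;0 0 0 0' -1 50; python3 -c "
from h import *
go(.5735,.0115,.1886,0)"
```

```text
t: 25.68
tool_pos: [0.4207, -0.1194, 0.1835]
tool_rot: [180.0, -0.1, -3.9]
contact_force: [-0.0, 0.3, 0.2]
finger_gap: 0.755
t: 26.42
tool_pos: [0.4205, -0.1195, 0.1834]
tool_rot: [180.0, -0.1, -3.9]
contact_force: [-2.1, 0.4, 7.5]
finger_gap: 0.578
t 26.4 shift [ 143.7 -141.2   -5. ] turn -0.069 gap 0.578 F [-2.1  0.4  7.5]
```

```bash
python3 -m handwheel '0 0 -20 0;0 0 -50 0;0 0 -80 0;35 -35 -80 -.02;75 -70 -80 -.04;110 -105 -80 -.069;140 -135 -80 -.069;144 -141 -80 -.069;144 -141 -80 -.069;144 -141 -60 -.069;144 -141 -40 -.069;144 -141 -22 -.069;144 -141 -12 -.069;144 -141 -8 -.069;144 -141 -6 -.069;144 -141 -6 -.069'; python3 -c "
from h import *
go(.5735,.0115,.1886,0)"
```

```text
t: 28.42
tool_pos: [0.5737, 0.0114, 0.1896]
tool_rot: [180.0, -0.0, 0.0]
contact_force: [-2.4, -0.2, 5.5]
finger_gap: 0.579
t 28.4 shift [-0.2 -0.1  1. ] turn 0.001 gap 0.579 F [-2.4 -0.2  5.5]
```

```bash
python3 -m handwheel '0 0 0 0;0 0 0 0;0 0 0 0' .45;  python3 -m handwheel '0 0 -30 0;0 0 -70 0;0 0 -115 0;0 0 -115 0;0 0 -115 0'
python3 - <<'E'
from h import *
diff('pics/t2.png',[(355,390,232,280)])
go(.4218,-.3096,.1825,-3.4)
E
```

```text
t: 28.8
tool_pos: [0.5737, 0.0115, 0.1888]
tool_rot: [-180.0, -0.0, 0.0]
contact_force: [-0.1, -0.3, 0.1]
finger_gap: 0.725
t: 29.42
tool_pos: [0.5733, 0.0114, 0.3034]
tool_rot: [180.0, 0.0, 0.0]
contact_force: [-0.2, 0.3, -0.1]
finger_gap: 0.726
(355, 390) changed px 58
t 29.5 shift [-151.4  320.9  120.6] turn 0.060 gap 0.727 F [-0.2 -0.4 -0.4]
```

```bash
python3 -m handwheel '-40 50 0 0;-75 105 0 .02;-110 165 0 .04;-151 220 0 .06;-151 275 0 .06;-151 321 0 .06;-151 321 0 .06;-151 321 45 .06;-151 321 85 .06;-151 321 110 .06;-151 321 117 .06;-151 321 120 .06;-151 321 120 .06;-151 321 120 .06' .5; python3 -m handwheel '0 0 0 0;0 0 0 0;0 0 0 0;0 0 0 0;0 0 0 0;0 0 0 0' -1 50; python3 -c "
from h import *
go(.5735,-.1445,.1886,0)"
```

```text
t: 31.22
tool_pos: [0.4231, -0.3098, 0.1846]
tool_rot: [180.0, -0.1, -3.4]
contact_force: [0.4, -0.2, -0.9]
finger_gap: 0.751
t: 31.98
tool_pos: [0.423, -0.3098, 0.1845]
tool_rot: [180.0, -0.1, -3.4]
contact_force: [-1.4, 0.3, 6.4]
finger_gap: 0.577
t 32.0 shift [ 140.4 -174.    -4. ] turn -0.059 gap 0.577 F [-1.4  0.3  6.4]
```

```bash
python3 -m handwheel '0 0 -20 0;0 0 -50 0;0 0 -80 0;30 -40 -80 -.02;60 -80 -80 -.04;95 -125 -80 -.06;130 -165 -80 -.06;141 -174 -80 -.06;141 -174 -80 -.06;141 -174 -60 -.06;141 -174 -40 -.06;141 -174 -22 -.06;141 -174 -12 -.06;141 -174 -8 -.06;141 -174 -6 -.06;141 -174 -6 -.06'; python3 -c "
from h import *
go(.5735,-.1445,.1906,0)"
```

```text
t: 33.98
tool_pos: [0.574, -0.1445, 0.1906]
tool_rot: [180.0, -0.0, 0.0]
contact_force: [-3.2, 0.4, 4.6]
finger_gap: 0.574
t 34.0 shift [-0.5  0.   0. ] turn 0.001 gap 0.574 F [-3.2  0.4  4.6]
```

Release, then hover behind the cradle and look at all three lanes.

```bash
python3 -m handwheel '0 0 0 0;0 0 0 0;0 0 0 0' .45;  python3 -m handwheel '0 0 -40 0;0 0 -90 0;0 0 -140 0;-20 -30 -140 0;-50 -80 -140 0;-60 -90 -140 0;-60 -90 -140 0;-60 -90 -140 0;-60 -90 -140 0'
python3 - <<'E'
from h import *
c=cam("wrist"); np.save("c4.npy",c,allow_pickle=True)
a=ortho(c,.36,.64,-.20,.06,.046,2100)
cv2.imwrite("pics/p1.png",a)
s=ctrl.observe();print(s["tool_pos"],s["tool_rot"])
E
```

```text
t: 34.35
tool_pos: [0.574, -0.1443, 0.1898]
tool_rot: [180.0, -0.0, 0.0]
contact_force: [0.2, 0.2, 0.6]
finger_gap: 0.726
t: 35.48
tool_pos: [0.5144, -0.0555, 0.3295]
tool_rot: [180.0, -0.0, -0.1]
contact_force: [-1.2, -0.7, -0.5]
finger_gap: 0.724
[ 0.51428536 -0.05538114  0.32953415] [ 1.79984044e+02 -1.55031975e-03 -5.82703392e-02]
```

View pics/p1.png

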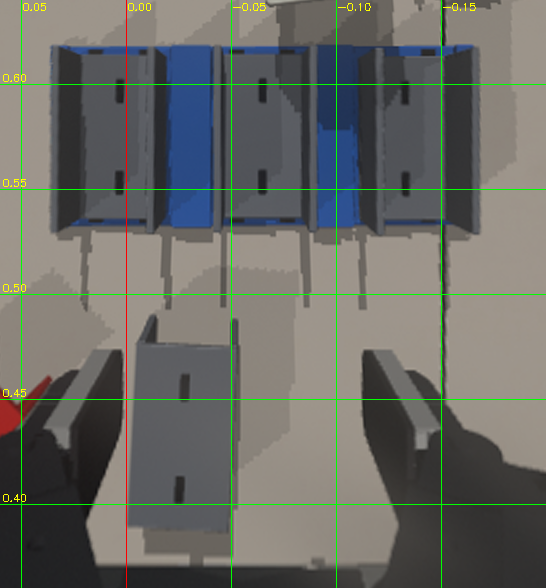

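```bash
python3 -c "
from h import *
go(.4275,-.0268,.183,-2.9)"
```

```text
t 35.5 shift [-86.8 -28.5 146.5] turn 0.050 gap 0.725 F [ 0.5 -0.9  0.8]
```

```bash
python3 -m handwheel '-40 -14 0 .02;-87 -28 0 .05;-87 -28 0 .05;-87 -28 45 .05;-87 -28 85 .05;-87 -28 115 .05;-87 -28 135 .05;-87 -28 143 .05;-87 -28 146 .05;-87 -28 146 .05;-87 -28 146 .05' .5; python3 -m handwheel '0 0 0 0;0 0 0 0;0 0 0 0;0 0 0 0;0 0 0 0;0 0 0 0' -1 50; python3 -c "
from h import *
go(.5735,-.0275,.193,0)"
```

```text
t: 36.9
tool_pos: [0.4271, -0.0264, 0.1843]
tool_rot: [-180.0, -0.1, -2.8]
contact_force: [0.4, 0.4, -0.3]
finger_gap: 0.752
t: 37.65
tool_pos: [0.427, -0.0264, 0.1844]
tool_rot: [180.0, -0.1, -2.8]
contact_force: [-1.6, -0.1, 8.4]
finger_gap: 0.58
t 37.6 shift [146.4  -6.2  -8.4] turn -0.049 gap 0.580 F [-1.6 -0.1  8.4]
```

```bash
python3 -m handwheel '0 0 -20 0;0 0 -50 0;0 0 -80 0;40 -2 -80 -.02;80 -4 -80 -.04;120 -6 -80 -.049;146 -6 -80 -.049;146 -6 -80 -.049;146 -6 -80 -.049;146 -6 -65 -.049;146 -6 -55 -.049;146 -6 -55 -.049;146 -6 -55 -.049'
python3 - <<'E'
from h import *
go(.5735,-.0275,.1944,0)
c=cam("wrist"); cv2.imwrite("pics/j0.png",c["im"])
E
```

```text
t: 39.28
tool_pos: [0.5729, -0.0276, 0.2386]
tool_rot: [180.0, 0.0, -0.0]
contact_force: [-0.3, 0.2, -1.5]
finger_gap: 0.571
t 39.3 shift [ 0.6 -0.1 44.2] turn -0.000 gap 0.571 F [-0.3  0.2 -1.5]
```

View pics/j0.png

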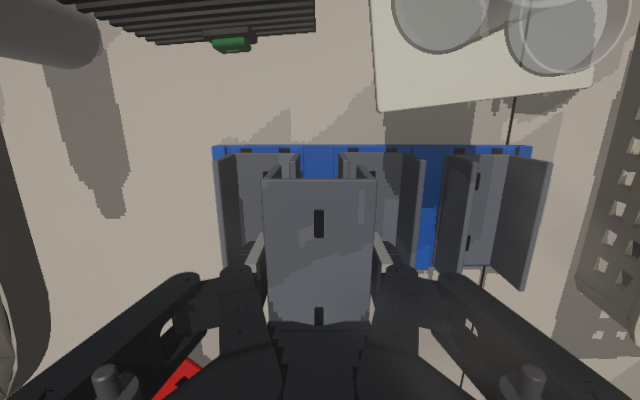

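Run:
```python
from h import *
c=cam("wrist")
cv2.imwrite("pics/j1.png",np.hstack([ortho(c,.50,.64,-.22,.06,.046,1400),ortho(c,.50,.64,-.22,-.0,.01,1800)[:196]]))
```

```text
(no output)
```

View pics/j1.png

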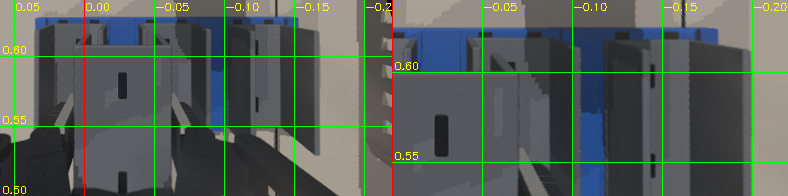

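```bash
python3 -m handwheel '0 0 8 0;0 0 16 0;0 0 22 0;0 0 28 0;0 0 33 0;0 0 37 0;0 0 40 0;0 0 42 0;0 0 44 0;0 0 44 0;0 0 44 0'
```

```text
t: 40.75
tool_pos: [0.5729, -0.0276, 0.1948]
tool_rot: [180.0, -0.0, -0.0]
contact_force: [-1.0, 0.2, -2.3]
finger_gap: 0.575
```

```bash
python3 -m handwheel '0 0 1 0;0 0 1 0';python3 -m handwheel '0 0 0 0;0 0 0 0;0 0 0 0' .45;  python3 -m handwheel '0 0 -40 0;0 0 -90 0;0 0 -150 0;-20 0 -150 0;-80 0 -150 0;-80 0 -150 0;-80 0 -150 0;-80 0 -150 0;-80 0 -150 0'
python3 - <<'E'
from h import *
c=cam("wrist"); t=cam("top"); cv2.imwrite("pics/raw.png",c["im"])
a=ortho(c,.50,.64,-.20,.06,.046,2300);b=ortho(c,.50,.64,-.20,.06,.05,2300)
cv2.imwrite("pics/f1.png",a)
cv2.imwrite("pics/f2.png",cv2.resize(t["im"][100:300,180:480],None,fx=2.6,fy=2.6,interpolation=cv2.INTER_CUBIC))
s=ctrl.observe();print(s["tool_pos"],s["tool_rot"])
E
```

```text
t: 41.0
tool_pos: [0.5729, -0.0276, 0.1945]
tool_rot: [180.0, -0.0, -0.0]
contact_force: [-2.9, -0.4, 8.3]
finger_gap: 0.573
t: 41.38
tool_pos: [0.5729, -0.0276, 0.1936]
tool_rot: [180.0, 0.0, -0.0]
contact_force: [0.1, -0.5, -0.3]
finger_gap: 0.726
t: 42.5
tool_pos: [0.4937, -0.0275, 0.3436]
tool_rot: [-180.0, -0.0, -0.0]
contact_force: [0.4, 0.2, -0.3]
finger_gap: 0.728
[ 0.49341247 -0.02749539  0.34356083] [-1.79994178e+02  1.95239928e-04 -1.12173179e-02]
```

View pics/f1.png

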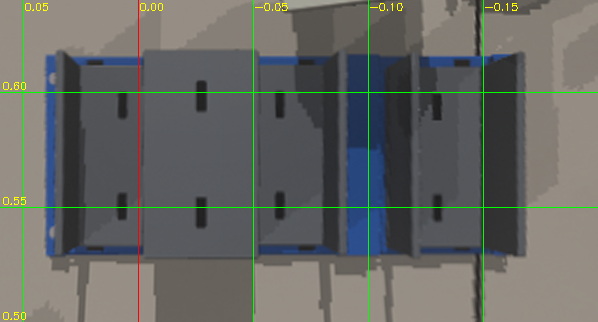

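View pics/f2.png

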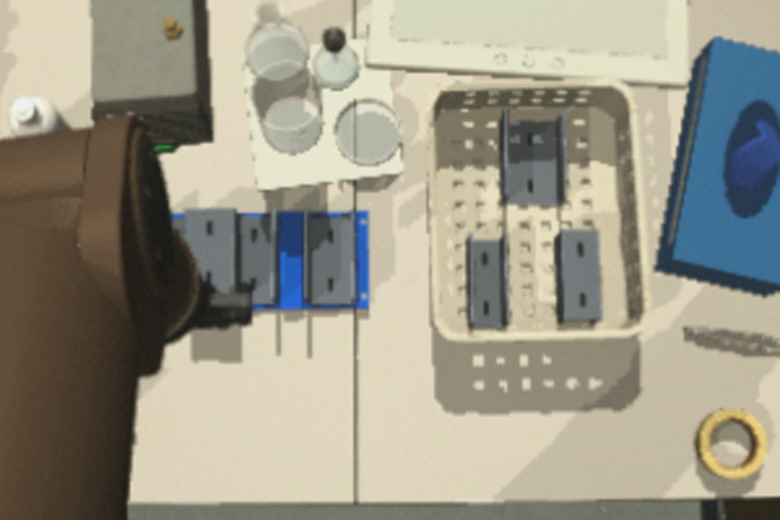

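```bash
python3 -m handwheel '0 0 0 0;0 0 0 0;0 0 0 0;0 0 0 0;0 0 0 0;0 0 0 0;0 0 0 0;0 0 0 0;0 0 0 0;0 0 0 0;0 0 0 0;0 0 0 0;0 0 0 0;0 0 0 0;0 0 0 0;0 0 0 0'
python3 - <<'E'
from h import *
a=cv2.imread("pics/raw.png").astype(int); b=cam("wrist")["im"]
n=int((np.abs(a-b).max(-1)>40).sum()); print("changed",n)
if n<300:
    from plant import job_done; print(job_done())
E
```

```text
t: 44.6
tool_pos: [0.4929, -0.0276, 0.3437]
tool_rot: [180.0, -0.0, -0.0]
contact_force: [0.4, 0.1, 1.2]
finger_gap: 0.726
changed 1439
```

Run:
```python
from h import *
a=cv2.imread("pics/raw.png"); c=cam("wrist"); b=c["im"]
d=(np.abs(a.astype(int)-b).max(-1)>40).astype(np.uint8)
d=cv2.morphologyEx(d,cv2.MORPH_CLOSE,np.ones((7,7)))
n,_,s,ce=cv2.connectedComponentsWithStats(d)
for i in np.argsort(-s[1:,4])[:6]+1: print(s[i],world(c,[ce[i]],.04).round(3))
cv2.imwrite("pics/f3.png",ortho(c,.50,.64,-.20,.06,.046,2300))
```

```text
[362  13 147  19 234] [[ 0.645 -0.137  0.04 ]]
[257  56  33   6 155] [[0.614 0.012 0.04 ]]
[252 299 134   1 134] [[ 0.362 -0.027  0.04 ]]
[428  55  47   8 121] [[ 0.616 -0.15   0.04 ]]
[345 152  36   8  95] [[ 0.527 -0.067  0.04 ]]
[510 297  76   2  77] [[ 0.361 -0.296  0.04 ]]
```

View pics/f3.png

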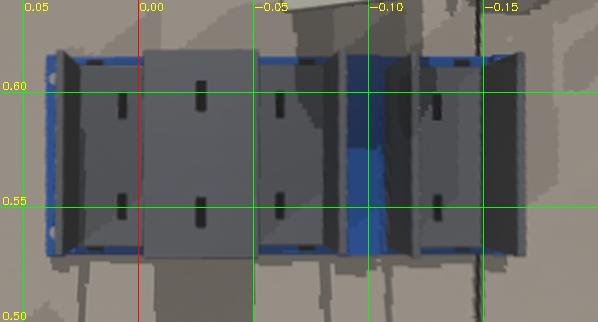

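The picture is the same as before. The changed pixels were edges shifting by less than a pixel while the arm settled, so I'm handing in.

```bash
python3 -c "
from plant import job_done; print(job_done())"
```

```text
the job is handed in; nothing more can be done
None
```

The channels are packed and I handed the job in at about 45 s of robot time; `job_done` gave no verdict.

- **Cradle:** The three 50 mm open-up channels lie in the three lanes, 1 mm or less off centre by the pictures. The one 50 mm open-down channel in today's scene straddles the joint between lanes 1 and 2.
- **Basket:** The 62 mm channel and both 38 mm channels are in it, each where I meant to put it.
- **Left alone:** I did not touch the bystanders or the red channel. The last top view shows the tape, dish and bottle in place.

**Last checks:**
- The final wrist view shows everything square and the gripper open and clear, about 0.34 m up.
- My automatic picture comparison flagged 1439 changed pixels, over my limit of 300. These were thin edge lines, and a fresh view showed nothing had moved.
- One view made the lane 3 channel look turned, but measuring it showed it straight.
- I saw no knock and no grip slip.
- I did not measure seating height directly. I judged it from the release height, the contact forces at placing and the look of the last picture.

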